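# Shut off the printer's air line in the valve box

## Robot

A 6-joint arm with a two-finger parallel gripper is mounted at the origin on the work surface. World frame = base frame: x ahead of the robot, y to its left, z up, the work surface at z = 0. Lengths are in m, angles in rad, forces in N, time in s.
With the tool pointing down it reaches from about 0.35 to 0.975 m from the base axis. Payload 4.9 kg.
Tool frame: the origin (TCP) lies between the finger pads; the fingertips stand 25 mm ahead of it and the grasp point (between the pads) lies 6 mm ahead of it (ctrl.tip_reach is the distance from the TCP to the fingertips, in m); z points along the fingers, y is the direction in which the jaws open and shut (so a half turn about z gives the same grasp; the last joint's range is limited). The gripper opens to 85 mm and grips with 20 to 120 N. Pads are 22 mm wide; open, the fingers measure 114 mm over their backs; the gripper's body (76 mm by 85 mm) begins 54 mm behind the grasp point. The pads swing forward as they close: fully open they stand 13 mm farther back than shut.
Start: joints at [-1.46, 0.053, 1.613, -0, 1.476, -0.119], TCP at [0.142, -0.609, 0.256] pointing down, gripper open.
Joint ranges: [-3.01, 3.01], [-1.01, 2.22], [0.06, 2.58], [-1.02, 4.17], [0.09, 2.62], [-3.14, 3.14]. Speed limits (rad/s): [2.57, 2.57, 3.14, 3.14, 3.14, 3.14].

## Interface

Orientations are given as a rotation vector (axis times angle).
In Python, from station import get_obs, get_image, camera_params, order, ctrl gives the robot as it stands.
- The arm moves only by the tool move_arm, never from a script. Its argument "deltas" is one flat list of numbers, 5 for each row, row after row: the opening, from -1 (shut) to 1 (fully open), so that 0 is half open, then the shift along the tool's x, y, z in m, then the turn about the tool's z in degrees. In form: [fingers, tx, ty, tz, turn, fingers, tx, ty, tz, turn, ...]. A call has 1 to 10 rows; each row is the pose to reach, as a shift and turn from the pose measured when the call began, along the tool's axes at that moment; what a row does not reach only later rows make up. A row lasts 1/10 s, in which the tool goes at most 50 mm and 8.59 degrees, less where a joint would pass 70% of its speed; a pose out of reach is approached as far as the arm can. A call with a gripper value outside its range is refused whole. The fingers move at their own pace and stop on an object; "force" is the grip in N (left out, the last holds). Time passes only in rows, so rows that repeat a pose let the fingers close. It gives the time, the measured TCP pose, the force and the opening at its end, in the units of the state.
- get_obs(): the state, without advancing time (a new reading comes with each control period).
- get_image(name): name is "side" or "top"; returns the picture (384x512x3 uint8, red, green, blue); there is no depth.
- camera_params(name): a dict with "camera_matrix" (3x3 intrinsics, pixels), "extrinsics" (4x4, takes a point from camera to world coordinates). Camera axes: x right, y up, looking along -z (the intrinsics and any distortion apply to the point x, -y, -z); pixel columns grow to the right and rows downward; lengths in m; the calibration is good to about 2 mm. A picture is of the moment at which its call begins. camera_params takes no time and is no camera call.
- order.finish_job(): hands the job in, once; it reports no verdict.
The state is a dict: "t": time; "q": joint angles; "dq": joint speeds; "effort": joint torques, N m; "tool_pos": TCP position; "tool_rot": TCP orientation; "contact_force": force on the tool from outside, world axes, zero at the start; "wrist_torque": the same for the moment, N m; "opening": finger opening in m.
Only numpy, scipy, OpenCV 4.12 (cv2) and the standard library are available. Lean on these libraries where they do the work, as an engineer would, in place of code of your own. Each camera call takes 0.05 s, during which the arm holds its last target. There are 200 camera calls.

## Task

Shut off the 3D printer's air at the valve box on the bench: push the box's sliding aluminium cover all the way back by its black bar to uncover the valves, then push the red handle round a quarter turn clockwise until it stands square across its pipe, fully shut against its stop. Only push, with the fingertips or the outside of the fingers: do not grip the bar or the handle. Leave the blue and yellow valves open, leave the cover back, and do not move or pick up the bottle, spool and jar beside the box.

Things in the scene. Friction and masses are not known exactly. Their poses are not given: they have to be found in the camera images.
- valve_box: Grey air-valve box fixed to the bench, 327 (x) by 332 mm (y), walls 74 mm high, 6 mm thick; black cover channels along its -y and +y sides reach 88 mm. Origin: on the bench under the centre of the valve bay; x is the way the cover slides open, z up. Pipe fittings stick out 24 mm from the -x wall; a filter-regulator 102 mm high stands behind the box at x 273 to 317, y -117 to -61 mm.
- bay (a point): Centre of the open-topped valve bay, at the walls' top (74 mm above the bench); axes as the box's. The bay is 152 mm (x) by 320 mm (y) inside, 304 mm (y) between the channels' lips; beyond x +79 mm is a closed black roof, 74 mm high. The open cover lies over it, its edge at x +70 mm. In the bay three valves stand side by side, pivots at x +30 mm and y -105, -10, +85 mm from here; which colour is where changes.
- cover (a joint): How far the cover is open, m: 0 closed over the bay (0 to 0.02 at the start), 0.150 fully back at its stop. It is a bare aluminium plate 160 (x) by 310 mm (y), 4 mm thick, top 82 mm above the bench, held in channels: it only slides, along the box's x, with about 3.5 N plus 8 N per m/s of speed, and stays where left.
- cover_bar (a point): Centre of the black push bar across the middle of the cover: 12 mm thick (box x), 120 mm long (box y), from 82 to 99 mm above the bench; the point is 90.5 mm above the bench. It moves with the cover; axes as the box's.
- red_handle (a joint): Handle of the red valve, rad. 0 = open: in line with its pipe, pointing from the pivot along the box's -x. Grows as the handle swings clockwise seen from above. 1.571 = shut at its stop: square across the pipe, pointing along the box's +y. At the start 0 to 0.35. Stiff (0.22 N m, some 5 N of push at the sleeve's middle); stays where left.
- red_grip (a point): Middle of the red plastic sleeve on the red valve's handle, 43 mm from its pivot, 55 mm above the bench. Sleeve 50 mm long, 14 mm wide, 12 mm tall (49 to 61 mm above the bench); tip 68 mm from the pivot. Turns with the handle: its x axis points from sleeve to pivot, z up.
- red_pivot (a point): Pivot axis of the red-handled valve, 55 mm above the bench; its nut reaches 62 mm. Below the handle are a brass valve body (29 mm across, top at 43 mm, hub 16 mm across to 48 mm) and a 13 mm pipe along the box's x, top at 35 mm. Axes as the box's; fixed.
- blue_handle (a joint): Handle of the blue valve, rad. 0 = open: in line with its pipe, pointing from the pivot along the box's -x. Grows as the handle swings clockwise seen from above. 1.571 = shut at its stop: square across the pipe, pointing along the box's +y. At the start 0 to 0.05; it is to stay open. Stiff (0.22 N m, some 5 N of push at the sleeve's middle); stays where left.
- blue_grip (a point): Middle of the blue plastic sleeve on the blue valve's handle, 43 mm from its pivot, 55 mm above the bench. Sleeve 50 mm long, 14 mm wide, 12 mm tall (49 to 61 mm above the bench); tip 68 mm from the pivot. Turns with the handle: its x axis points from sleeve to pivot, z up.
- yellow_handle (a joint): Handle of the yellow valve, rad. 0 = open: in line with its pipe, pointing from the pivot along the box's -x. Grows as the handle swings clockwise seen from above. 1.571 = shut at its stop: square across the pipe, pointing along the box's +y. At the start 0 to 0.05; it is to stay open. Stiff (0.22 N m, some 5 N of push at the sleeve's middle); stays where left.
- yellow_grip (a point): Middle of the yellow plastic sleeve on the yellow valve's handle, 43 mm from its pivot, 55 mm above the bench. Sleeve 50 mm long, 14 mm wide, 12 mm tall (49 to 61 mm above the bench); tip 68 mm from the pivot. Turns with the handle: its x axis points from sleeve to pivot, z up.
- spray_bottle_mid (a point): Loose white bottle with a red cap standing on the bench to the left (+y) of the box, 58 mm across, 150 mm high; point on its axis half-way up. Bystander.
- spool_mid (a point): Loose small orange filament spool lying flat on the bench to the right (-y) of the box, 90 mm across, 42 mm high; point on its axis half-way up. Bystander.
- nozzle_jar_mid (a point): Loose amber nozzle jar standing on the bench to the right (-y) of the box, nearer the robot, 44 mm across, 50 mm high; point on its axis half-way up. Bystander.
Mind the look-alikes: they are no part of the job. Of the things that look like the part that bears nozzle_jar_mid, take the one that is nearest to the robot's base at the start. Of the things that look like the part that bears spool_mid, the smaller one is meant.

How it is judged:
On the way, in this order (a step that is already met when the one before it is completed fails the run):
1. the cover is pushed fully back while the red valve is still open (value of joint cover above 0.138 m and value of joint red_handle below 0.6 rad), for 0.2 s.
2. the red handle is pushed shut (value of joint red_handle above 1.48 rad), for 0.2 s.
At the end, for the whole second after the job is handed in: The cover is back within 15 mm of its end stop (joint above 0.135 m), the red handle is within 5 degrees of its shut stop (above 1.48 rad) and both are still; the blue and yellow handles are open (below 0.15 rad); bottle, spool and jar stand upright within 25 mm of where they were (value of joint cover above 0.135 m and value of joint red_handle above 1.48 rad and velocity of joint red_handle between -0.05 and 0.05 rad/s and velocity of joint cover between -0.01 and 0.01 m/s and value of joint each of blue_handle, yellow_handle below 0.15 rad and distance of each of spray_bottle_mid, spool_mid, nozzle_jar_mid from where it was at the start of the episode below 0.025 m and angle between each of spray_bottle_mid, spool_mid, nozzle_jar_mid's own z axis and vertical below 0.2 rad); the robot touches nothing.
It fails at once if the blue or yellow valve is turned (more than about 11 degrees) (value of joint any of blue_handle, yellow_handle above 0.2 rad).
It fails at once if the bottle, spool or jar is moved, lifted or knocked over (more than 25 mm, or tipped by more than 0.35 rad) (distance of any of spray_bottle_mid, spool_mid, nozzle_jar_mid from where it was at the start of the episode above 0.025 m or angle between any of spray_bottle_mid, spool_mid, nozzle_jar_mid's own z axis and vertical above 0.35 rad).
It fails at once if the red handle is gripped between the fingers instead of pushed (contact force between the fingers and red_handle above 1 N and y of the grasp point in the frame of red_grip between -0.003 and 0.003 m and x of the grasp point in the frame of red_grip between -0.03 and 0.03 m and z of the grasp point in the frame of red_grip below 0.018 m).
It fails at once if the cover's bar is gripped between the fingers instead of pushed (contact force between the fingers and cover above 1 N and x of the grasp point in the frame of cover_bar between -0.003 and 0.003 m and y of the grasp point in the frame of cover_bar between -0.065 and 0.065 m and z of the grasp point in the frame of cover_bar below 0.02 m).
It also fails if it takes over 48 s, if anything falls off the work surface, if the arm or the gripper's body presses on something with over 40 N, if the wrist force passes 120 N, or if a joint passes its speed limit or range.

## Working session

There is one attempt and no reset: what is moved stays moved. The work goes in short steps, Python scripts to look and compute and a tool call to move; the robot and the scene stay as the last step left them, time stands still between calls to the robot, and variables do not carry over. Pictures are saved under pics/ and viewed, about 8 in all and at most 12, crops included, and the job is handed in when it is done.

Besides the shell and the picture viewer there is one more tool, called after "Request:" by a JSON object that holds its "fn" and its "kwargs". move_arm: Moves the arm, as the interface text tells. Its arguments: {"type":"object","properties":{"deltas":{"type":"array"},"force":{"type":"number"}},"required":["deltas"]}

```bash
mkdir -p pics
cat > h.py <<'E'
import numpy as np, cv2
from station import get_obs, get_image, camera_params, order, ctrl
def ray(cam,uv):
    p=camera_params(cam);K=np.array(p["camera_matrix"]);T=np.array(p["extrinsics"])
    d=np.linalg.inv(K)@[uv[0],uv[1],1.];d=d*[1,-1,-1]
    return T[:3,3],T[:3,:3]@d
def onz(cam,uv,z):
    o,d=ray(cam,uv);return o+d*(z-o[2])/d[2]
def proj(cam,P):
    p=camera_params(cam);K=np.array(p["camera_matrix"]);T=np.array(p["extrinsics"])
    c=T[:3,:3].T@(np.array(P)-T[:3,3]);c=c*[1,-1,-1];q=K@c;return q[:2]/q[2]
def save(cam,name):
    im=get_image(cam);cv2.imwrite(f"pics/{name}.png",im[:,:,::-1]);return im
E
python3 - <<'E'
from h import *
a=save("top","top0");b=save("side","side0")
im=np.vstack([a,b])[:,:,::-1]
cv2.imwrite("pics/both0.png",np.hstack([cv2.resize(a,(400,300)),cv2.resize(b,(400,300))])[:,:,::-1])
print(camera_params("top"),camera_params("side"));print(get_obs(),ctrl.tip_reach)
E
```

```text
{'camera_matrix': array([[364.8797842 ,   0.        , 252.79008355],
       [  0.        , 364.8797842 , 188.36484786],
       [  0.        ,   0.        ,   1.        ]]), 'extrinsics': array([[ 0.02202896,  0.98965134, -0.14179192,  0.40668986],
       [-0.99938693,  0.01793791, -0.03006647, -0.03834577],
       [-0.02721187,  0.14236733,  0.98943977,  1.16950754],
       [ 0.        ,  0.        ,  0.        ,  1.        ]])} {'camera_matrix': array([[391.91444594,   0.        , 254.54962661],
       [  0.        , 391.91444594, 192.5874851 ],
       [  0.        ,   0.        ,   1.        ]]), 'extrinsics': array([[-0.85707361,  0.28215853, -0.43105846,  0.18790211],
       [-0.51517252, -0.4770138 ,  0.71207802,  0.63601397],
       [-0.00470195,  0.83237275,  0.55419626,  0.60137959],
       [ 0.        ,  0.        ,  0.        ,  1.        ]])}
{'t': 0.1, 'q': array([-1.46000613e+00,  5.32761151e-02,  1.61416880e+00, -7.93155113e-06,
        1.47596819e+00, -1.19025245e-01]), 'dq': array([-8.52836162e-04, -1.36772875e-03, -2.45888342e-03, -6.86456587e-05,
        6.76749539e-04,  1.16548983e-03]), 'effort': array([ 4.81812572e-05, -3.94905567e+01, -3.71363282e+01, -1.72828254e-04,
        3.92266302e-03,  1.04155635e-05]), 'tool_pos': array([ 0.1422994 , -0.60805653,  0.2551878 ]), 'tool_rot': array([-3.11906640e+00, -3.59991826e-01,  6.27044716e-07]), 'contact_force': array([0.24399796, 0.45249104, 0.78492614]), 'wrist_torque': array([-0.02028794, -0.02194028, -0.00492183]), 'opening': 0.08509829322437103} 0.025
```

View pics/top0.png

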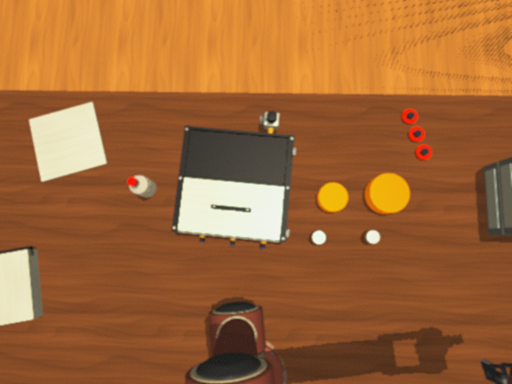

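View pics/side0.png

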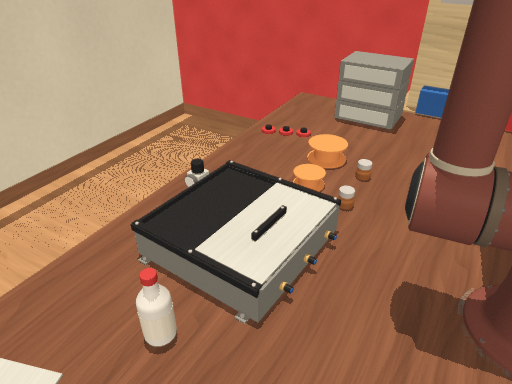

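Top view: the box is at about (235,185) with its bar at (231,209), and the bottle is at (142,186). There are two jars, (318,237) and (372,237); the nearer to the base is (318,237). There are two spools, (332,197) and (388,193); the smaller is (332,197). All of these are only to be avoided. Next I measure the bar and the box yaw.

```bash
python3 - <<'E'
from h import *
a=cv2.imread("pics/top0.png")
g=a.max(2)
m=((g<70)).astype(np.uint8)
n,l,s,c=cv2.connectedComponentsWithStats(m[120:250,165:300])
for i in range(1,n):
    if s[i,4]>30:
        pts=np.argwhere(l==i)[:,::-1].astype(np.float32)+[165,120]
        r=cv2.minAreaRect(pts.astype(np.float32)); print(s[i],r)
        for z in (.088,.099):print(z,np.round([onz("top",q,z) for q in cv2.boxPoints(r)],4).tolist())
# white plate
m=((a.min(2)>170)).astype(np.uint8)[170:250,165:300]
n,l,s,c=cv2.connectedComponentsWithStats(m);i=1+s[1:,4].argmax()
pts=(np.argwhere(l==i)[:,::-1]+[165,170]).astype(np.float32);r=cv2.minAreaRect(pts)
print("plate",r,np.round([onz("top",q,.082) for q in cv2.boxPoints(r)],4).tolist())
for nm,uv,z in [("jar",(318,237),.05),("spool",(332,197),.042),("bottlecap",(132,182),.15)]:print(nm,onz("top",uv,z))
E
python3 - <<'E'
from h import *
a=cv2.imread("pics/top0.png")[110:260,160:310]
b=cv2.imread("pics/top0.png")[170:260,290:400]
cv2.imwrite("pics/crop1.png",np.hstack([cv2.resize(a,None,fx=3.5,fy=3.5,interpolation=cv2.INTER_CUBIC),cv2.copyMakeBorder(cv2.resize(b,None,fx=2.4,fy=2.4,interpolation=cv2.INTER_CUBIC),0,525-216,0,0,cv2.BORDER_CONSTANT)]))
E
```

```text
[  15    7  110   52 2362] ((234.2459259033203, 155.79510498046875), (105.47413635253906, 49.52305221557617), 5.19442892074585)
0.088 [[0.5964, 0.2174, 0.088], [0.7512, 0.2113, 0.088], [0.7253, -0.1124, 0.088], [0.5729, -0.1002, 0.088]]
0.099 [[0.5945, 0.2148, 0.099], [0.7477, 0.2088, 0.099], [0.7221, -0.1117, 0.099], [0.5712, -0.0996, 0.099]]
[  9  60   8  45 129] ((177.25384521484375, 201.96923828125), (2.9768335819244385, 44.528465270996094), 7.125016689300537)
0.088 [[0.4508, 0.2293, 0.088], [0.5841, 0.2196, 0.088], [0.5831, 0.2106, 0.088], [0.4499, 0.2204, 0.088]]
0.099 [[0.4503, 0.2266, 0.099], [0.5823, 0.217, 0.099], [0.5813, 0.208, 0.099], [0.4494, 0.2178, 0.099]]
plate ((230.945556640625, 208.5445556640625), (102.28982543945312, 54.22952651977539), 5.710593223571777) [[0.4318, 0.2167, 0.082], [0.5952, 0.2086, 0.082], [0.5695, -0.1007, 0.082], [0.4085, -0.0864, 0.082]]
jar [ 0.42195576 -0.2050999   0.05      ]
spool [ 0.54572455 -0.24981059  0.042     ]
bottlecap [0.56490185 0.3382219  0.15      ]
```

View pics/crop1.png

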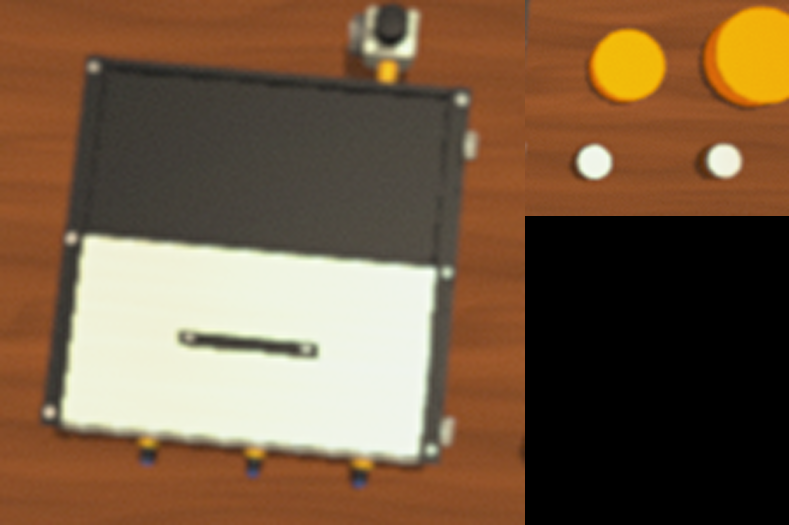

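```bash
cat >> h.py <<'E'
from scipy.spatial.transform import Rotation as Ro
def plan(target,yaw):
    o=get_obs();R=Ro.from_rotvec(o["tool_rot"]).as_matrix();d=R.T@(np.array(target)-o["tool_pos"])
    cur=np.degrees(np.arctan2(R[1,0],R[0,0]))
    print("tcp",o["tool_pos"].round(4),"yaw",cur.round(2),"shift",d.round(4),"turn",round(-(yaw-cur),2),"F",o["contact_force"].round(1),"op",round(o["opening"],4),"t",o["t"])
E
python3 - <<'E'
from h import *
px=lambda u,v:(160+u/3.5-.36,110+v/3.5-.36)
S=[onz("top",px(*q),.088)[:2] for q in [(93,67),(461,100),(431,451),(50,412),(71,237),(447,271)]]
S=np.array(S);print(S.round(4))
for a,b in[(0,1),(3,2),(4,5)]:
    d=S[a]-S[b];print("y pair",np.linalg.norm(d).round(4),np.degrees(np.arctan2(-d[0],d[1])).round(2),((S[a]+S[b])/2).round(4))
for a,b in[(0,3),(1,2)]:
    d=S[a]-S[b];print("x pair",np.linalg.norm(d).round(4),np.degrees(np.arctan2(d[1],d[0])).round(2))
B=[onz("top",px(*q),.099)[:2] for q in [(179,338),(317,349)]]
d=B[0]-B[1];print("bar",B,np.linalg.norm(d),np.degrees(np.arctan2(-d[0],d[1])),(B[0]+B[1])/2)
print("side proj of bar",proj("side",[*(B[0]+B[1])/2,.099]))
yaw=-4.5;ux=np.array([np.cos(np.radians(yaw)),np.sin(np.radians(yaw))])
c=(B[0]+B[1])/2-ux*.04
plan([*c,.2],yaw)
E
```

```text
[[ 0.7435  0.204 ]
 [ 0.7182 -0.1196]
 [ 0.4149 -0.0967]
 [ 0.4406  0.226 ]
 [ 0.5913  0.2158]
 [ 0.5675 -0.1087]]
y pair 0.3246 -4.48 [0.7308 0.0422]
y pair 0.3237 -4.56 [0.4277 0.0647]
y pair 0.3254 -4.21 [0.5794 0.0535]
x pair 0.3038 -4.17
x pair 0.3042 -4.32
bar [array([0.50460562, 0.11711552]), array([4.97602652e-01, 3.96066673e-04])] 0.11692934564922917 -3.433531041636595 [0.50110413 0.05875579]
side proj of bar [269.43398794 218.46276332]
tcp [ 0.1423 -0.6081  0.2552] yaw 13.17 shift [ 0.4631 -0.5796  0.0563] turn 17.67 F [0.2 0.5 0.8] op 0.0851 t 0.1
```

Request:
{"fn": "move_arm", "kwargs": {"deltas": [-1,0.463,-0.58,0,17.6,-1,0.463,-0.58,0,17.6,-1,0.463,-0.58,0,17.6,-1,0.463,-0.58,0,17.6,-1,0.463,-0.58,0,17.6,-1,0.463,-0.58,0,17.6,-1,0.463,-0.58,0,17.6,-1,0.463,-0.58,0,17.6,-1,0.463,-0.58,0,17.6,-1,0.463,-0.58,0,17.6], "force": 40}}

```text
t: 1.1
tool_pos: [0.3571, -0.1549, 0.2561]
tool_rot: [-3.138, 0.122, -0.0]
contact_force: [0.8, -0.6, -0.2]
opening: 0.0001
```

Run:
```python
from h import *
plan([.461,.062,.15],-4.4)
```

```text
tcp [ 0.3571 -0.1549  0.2561] yaw -4.47 shift [ 0.0867 -0.2242  0.1065] turn -0.07 F [ 0.8 -0.6 -0.2] op 0.0001 t 1.1
```

Request:
{"fn": "move_arm", "kwargs": {"deltas": [-1,0.087,-0.224,0,0,-1,0.087,-0.224,0,0,-1,0.087,-0.224,0,0,-1,0.087,-0.224,0.02,0,-1,0.087,-0.224,0.06,0,-1,0.087,-0.224,0.1,0,-1,0.087,-0.224,0.12,0,-1,0.087,-0.224,0.12,0,-1,0.087,-0.224,0.12,0]}}

```text
t: 2.0
tool_pos: [0.4613, 0.0617, 0.1366]
tool_rot: [-3.138, 0.123, 0.0]
contact_force: [-0.2, -0.0, 0.8]
opening: 0.0005
```

Run:
```python
from h import *
plan([.461,.062,.114],-4.4)
s=save("side","side1");cv2.imwrite("pics/side1c.png",cv2.resize(s[120:320,120:370][:,:,::-1],None,fx=3,fy=3))
```

```text
tcp [0.4613 0.0617 0.1366] yaw -4.48 shift [-0.0003 -0.0002  0.0226] turn -0.08 F [-0.2 -0.   0.8] op 0.0005 t 2.0
```

View pics/side1c.png

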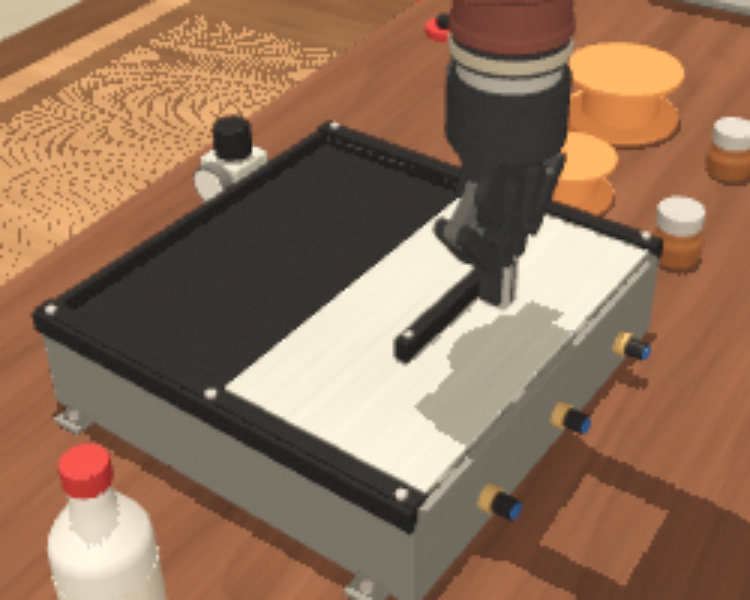

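The fingertips stand on the robot side of the bar, which runs from about (405,350) to (480,280) in the crop. Next I descend and push.

Request:
{"fn": "move_arm", "kwargs": {"deltas": [-1,0,0,0.012,0,-1,0,0,0.024,0,-1,0,0,0.024,0,-1,0.015,0,0.024,0,-1,0.03,0,0.024,0,-1,0.05,0,0.024,0,-1,0.07,0,0.024,0,-1,0.09,0,0.024,0,-1,0.11,0,0.024,0,-1,0.12,0,0.024,0]}}

```text
t: 3.05
tool_pos: [0.5819, 0.0522, 0.1137]
tool_rot: [-3.137, 0.124, 0.001]
contact_force: [-4.1, 0.6, 2.0]
opening: -0.0002
```

Run:
```python
from h import *
plan([.461+.169*.997,.062-.169*.0767,.113],-4.4)
```

```text
tcp [0.5819 0.0522 0.1137] yaw -4.51 shift [ 0.0477 -0.0006  0.0007] turn -0.11 F [-4.1  0.6  2. ] op -0.0002 t 3.05
```

Force of about 4 N is the expected sliding friction.

Request:
{"fn": "move_arm", "kwargs": {"deltas": [-1,0.015,0,0,0,-1,0.03,0,0,0,-1,0.04,0,0,0,-1,0.046,0,0,0,-1,0.05,0,0,0,-1,0.05,0,0,0]}}

```text
t: 3.65
tool_pos: [0.6291, 0.0486, 0.1134]
tool_rot: [-3.137, 0.123, 0.014]
contact_force: [-13.1, 1.1, 7.4]
opening: -0.0001
```

Request:
{"fn": "move_arm", "kwargs": {"deltas": [-1,0.002,0,0,0,-1,0.002,0,0,0,-1,0.002,0,0,0]}}

```text
t: 3.95
tool_pos: [0.6292, 0.0486, 0.1135]
tool_rot: [-3.137, 0.123, 0.022]
contact_force: [-10.3, 1.5, 5.8]
opening: -0.0001
```

Request:
{"fn": "move_arm", "kwargs": {"deltas": [-1,-0.01,0,0,0,-1,-0.03,0,-0.02,0,-1,-0.06,0,-0.06,0,-1,-0.11,0,-0.1,0,-1,-0.16,0,-0.1,0,-1,-0.21,0,-0.1,0,-1,-0.24,0,-0.1,0,-1,-0.24,0,-0.1,0]}}

```text
t: 4.75
tool_pos: [0.3879, 0.0674, 0.2163]
tool_rot: [-3.137, 0.122, 0.017]
contact_force: [1.5, -0.5, 0.1]
opening: -0.0002
```

Run:
```python
from h import *
plan([.4,.06,.2],-4.4)
a=save("top","top2");b=save("side","side2")
cv2.imwrite("pics/c2.png",np.hstack([cv2.resize(a[110:260,160:310],(400,400),interpolation=cv2.INTER_CUBIC),cv2.resize(b[140:330,130:350],(400,345),interpolation=cv2.INTER_CUBIC)[:345].__class__ and cv2.copyMakeBorder(cv2.resize(b[140:330,130:350],(400,345),interpolation=cv2.INTER_CUBIC),0,55,0,0,cv2.BORDER_CONSTANT)])[:,:,::-1])
```

```text
tcp [0.3879 0.0674 0.2163] yaw -4.44 shift [0.0128 0.0065 0.0162] turn -0.04 F [ 1.5 -0.5  0.1] op -0.0002 t 4.75
```

View pics/c2.png

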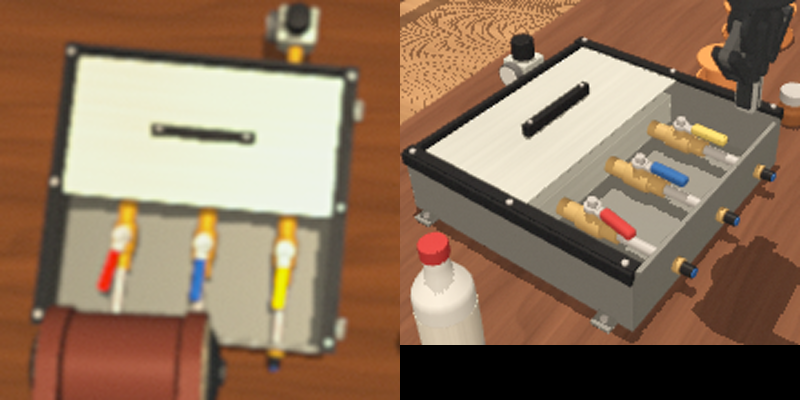

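The cover is fully back, with its edge at the roof line. The red valve is at the +y place with its sleeve at crop (110,270), swung slightly; blue (197,280) is in the middle and yellow (280,285) on the right. Next I measure the sleeve and the bar.

```bash
cat >> h.py <<'E'
YAW=-4.4;cy,sy=np.cos(np.radians(YAW)),np.sin(np.radians(YAW))
RB=np.array([[cy,-sy],[sy,cy]]);O=np.array([.498,.0597])
box=lambda w:RB.T@(np.array(w)[:2]-O)
world=lambda b:O+RB@np.array(b)
def blobs(a,cam,z=.061):
    h=cv2.cvtColor(a,cv2.COLOR_RGB2HSV)
    for n,lo,hi in[("red",(0,150,100),(6,255,255)),("blue",(100,130,80),(125,255,255)),("yellow",(25,180,130),(33,255,255))]:
        m=cv2.inRange(h,lo,hi);k,l,s,c=cv2.connectedComponentsWithStats(m)
        for i in range(1,k):
            if s[i,4]<15:continue
            w=onz(cam,c[i],z);b=box(w)
            if abs(b[1])>.17 or not -.09<b[0]<.1:continue
            pts=np.argwhere(l==i)[:,::-1].astype(np.float32)
            print(cam,n,s[i,4],c[i].round(1),"box",b.round(4),"world",w[:2].round(4))
E
python3 - <<'E'
from h import *
for cam,f in(("top","top2"),("side","side2")):blobs(cv2.imread(f"pics/{f}.png")[:,:,::-1].copy(),cam,.058)
# bar
a=cv2.imread("pics/top2.png");sub=(a[135:185,190:275].max(2)<90).astype(np.uint8)
k,l,s,c=cv2.connectedComponentsWithStats(sub)
for i in range(1,k):
    if s[i,4]>30:q=c[i]+[190,135];print(s[i],"bar box",box(onz("top",q,.097)).round(4))
print("pivots px",[ (proj("top",[*world((.03,y)),.062])).round(1) for y in(.085,-.01,-.105)])
for y,p in((.085,(121,240)),(-.01,(205,247)),(-.105,(286,250))):
    print(box(onz("top",(160+p[0]*.375-.3,110+p[1]*.375-.3),.06)).round(4))
E
```

```text
top red 61 [200.1 211.5] box [-0.0138  0.0949] world [0.4915 0.1554]
top red 36 [178.9 233.1] box [-0.0853  0.1514] world [0.4246 0.2172]
top red 48 [189.5 234.9] box [-0.0877  0.1186] world [0.4197 0.1847]
top red 84 [205.  232.1] box [-0.0745  0.0724] world [0.4292 0.1376]
top red 40 [226.4 234. ] box [-0.074   0.0069] world [0.4247 0.0723]
top red 40 [215.7 237.1] box [-0.0863  0.0382] world [0.4149 0.1044]
top blue 41 [233.5 214.3] box [-0.0126 -0.0081] world [0.4848 0.0526]
top yellow 65 [264.5 217.5] box [-0.013  -0.1033] world [ 0.4771 -0.0423]
side red 152 [249.3 263.1] box [-0.0151  0.0972] world [0.4904 0.1578]
side blue 127 [277.7 235.6] box [-0.0157 -0.0055] world [0.4819 0.0555]
[62  0 23  2 35] bar box [ 0.2323 -0.0809]
[31 23 30  5 75] bar box [ 0.1487 -0.0002]
pivots px [array([204.7, 197.5]), array([235.5, 200.4]), array([266.4, 203.4])]
[0.0235 0.0835]
[ 0.0248 -0.0138]
[ 0.0302 -0.1066]
```

Run:
```python
from h import *
print(get_obs()["q"].round(3))
plan([*world((-.010,.055)),.076],YAW)
P=np.array([.03,.085]);prev=np.array([-.010,.055])
for f in range(10,100,8):
    f=np.radians(f);c=P+.040*np.array([-np.cos(f),np.sin(f)])-(.007+.011*np.sin(f)+.0145*abs(np.cos(f)))*np.array([np.sin(f),np.cos(f)])
    d=c-prev;print(round(np.degrees(f)),c.round(4),"from start: tx %.3f ty %.3f"%(d[0],-d[1]))
```

```text
[-2.000e-02 -5.140e-01  2.153e+00  2.000e-03  1.512e+00  1.629e+00]
tcp [0.3913 0.067  0.2174] yaw -4.47 shift [ 0.0982 -0.0558  0.1405] turn -0.07 F [0.4 0.6 1.1] op 0.0002 t 4.85
10 [-0.0134  0.0691] from start: tx -0.003 ty -0.014
18 [-0.0155  0.0744] from start: tx -0.006 ty -0.019
26 [-0.0168  0.0802] from start: tx -0.007 ty -0.025
34 [-0.0172  0.0865] from start: tx -0.007 ty -0.031
42 [-0.0165  0.0931] from start: tx -0.007 ty -0.038
50 [-0.0147  0.0997] from start: tx -0.005 ty -0.045
58 [-0.0116  0.1062] from start: tx -0.002 ty -0.051
66 [-0.0072  0.1122] from start: tx 0.003 ty -0.057
74 [-0.0018  0.1175] from start: tx 0.008 ty -0.063
82 [0.0047 0.1218] from start: tx 0.015 ty -0.067
90 [0.012 0.125] from start: tx 0.022 ty -0.070
98 [0.0158 0.1274] from start: tx 0.026 ty -0.072
```

Request:
{"fn": "move_arm", "kwargs": {"deltas": [-1,0.04,-0.03,0,0,-1,0.08,-0.056,0,0,-1,0.098,-0.056,0,0,-1,0.098,-0.056,0.03,0,-1,0.098,-0.056,0.07,0,-1,0.098,-0.056,0.1,0,-1,0.098,-0.056,0.12,0,-1,0.098,-0.056,0.12,0]}}

```text
t: 5.65
tool_pos: [0.4908, 0.115, 0.0923]
tool_rot: [-3.138, 0.123, 0.027]
contact_force: [0.5, -0.2, 0.6]
opening: 0.0001
```

Run:
```python
from h import *
plan([*world((-.010,.055)),.076],YAW)
s=save("side","side3");cv2.imwrite("pics/side3c.png",cv2.resize(s[140:330,130:350][:,:,::-1],None,fx=3,fy=3))
```

```text
tcp [0.4908 0.115  0.0923] yaw -4.5 shift [ 0.0017 -0.0004  0.0163] turn -0.1 F [ 0.5 -0.2  0.6] op 0.0001 t 5.65
```

View pics/side3c.png

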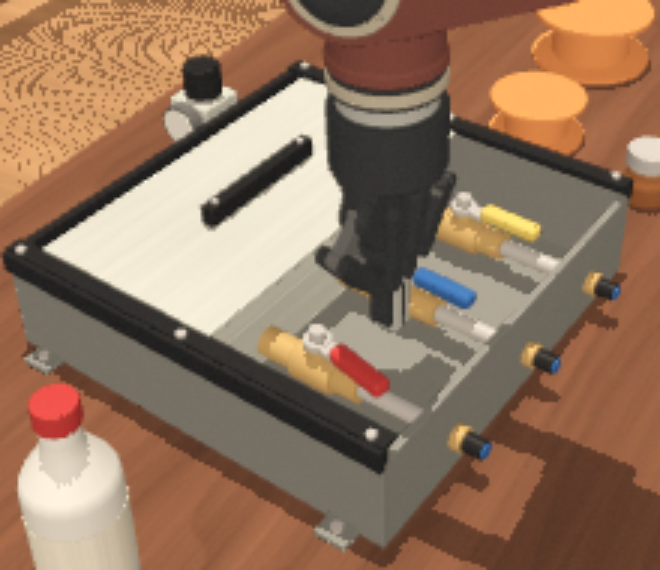

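The finger stands in the gap between the red sleeve (360,370) and the blue sleeve (445,288). The finger knuckles spread along the box's y and could meet the +y channel at the end of the swing, so I turn the tool by 90° first.

Request:
{"fn": "move_arm", "kwargs": {"deltas": [-1,0,0,-0.02,-8,-1,0,0,-0.02,-16,-1,0,0,-0.02,-24,-1,0,0,-0.02,-32,-1,0,0,-0.02,-40,-1,0,0,-0.02,-48,-1,0,0,-0.02,-56,-1,0,0,-0.02,-64,-1,0,0,-0.02,-72,-1,0,0,-0.02,-80]}}

```text
t: 6.7
tool_pos: [0.4947, 0.1152, 0.1171]
tool_rot: [-2.473, -1.926, 0.009]
contact_force: [-0.3, 0.7, -0.6]
opening: -0.0001
```

Request:
{"fn": "move_arm", "kwargs": {"deltas": [-1,0,0,0,-8,-1,0,0,0,-10,-1,0,0,0,-10]}}

```text
t: 7.0
tool_pos: [0.4967, 0.1153, 0.1193]
tool_rot: [-2.298, -2.136, 0.003]
contact_force: [0.6, -0.2, 0.2]
opening: -0.0003
```

Run:
```python
from h import *
print(get_obs()["q"].round(3))
S=np.array([-.010,.055])
plan([*world(S),.076],YAW+90)
P=np.array([.03,.085])
for f in range(10,100,8):
    f=np.radians(f);c=P+.040*np.array([-np.cos(f),np.sin(f)])-(.007+.0145*np.sin(f)+.011*abs(np.cos(f)))*np.array([np.sin(f),np.cos(f)])
    d=c-S;print(round(np.degrees(f)),c.round(4),"tool from start: tx %.3f ty %.3f"%(d[1],d[0]))
```

```text
[ 0.081 -0.094  1.996  0.003  1.244  0.153]
tcp [0.4967 0.1153 0.1193] yaw 85.81 shift [-0.0004 -0.0043  0.0434] turn 0.21 F [ 0.6 -0.2  0.2] op -0.0003 t 7.0
10 [-0.0129  0.0719] tool from start: tx 0.017 ty -0.003
18 [-0.0148  0.0765] tool from start: tx 0.021 ty -0.005
26 [-0.0161  0.0816] tool from start: tx 0.027 ty -0.006
34 [-0.0167  0.0873] tool from start: tx 0.032 ty -0.007
42 [-0.0164  0.0933] tool from start: tx 0.038 ty -0.006
50 [-0.015   0.0995] tool from start: tx 0.044 ty -0.005
58 [-0.0125  0.1056] tool from start: tx 0.051 ty -0.003
66 [-0.0089  0.1115] tool from start: tx 0.056 ty 0.001
74 [-0.0041  0.1168] tool from start: tx 0.062 ty 0.006
82 [0.0018 0.1214] tool from start: tx 0.066 ty 0.012
90 [0.0085 0.125 ] tool from start: tx 0.070 ty 0.018
98 [0.0129 0.1278] tool from start: tx 0.073 ty 0.023
```

Request:
{"fn": "move_arm", "kwargs": {"deltas": [-1,0,-0.004,0.02,0,-1,0,-0.004,0.034,0,-1,0,-0.004,0.043,0,-1,0,-0.004,0.043,0,-1,0,-0.004,0.043,0]}}

```text
t: 7.5
tool_pos: [0.4927, 0.1156, 0.0764]
tool_rot: [-2.298, -2.135, 0.003]
contact_force: [0.7, -0.1, -1.1]
opening: -0.0001
```

Run:
```python
from h import *
plan([*world((-.010,.055)),.076],YAW+90)
```

```text
tcp [0.4927 0.1156 0.0764] yaw 85.8 shift [-0.0004 -0.0004  0.0004] turn 0.2 F [ 0.7 -0.1 -1.1] op -0.0001 t 7.5
```

Request:
{"fn": "move_arm", "kwargs": {"deltas": [-1,0.01,-0.002,0,0,-1,0.02,-0.005,0,0,-1,0.027,-0.006,0,0,-1,0.032,-0.007,0,0,-1,0.038,-0.006,0,0,-1,0.044,-0.005,0,0,-1,0.051,-0.003,0,0,-1,0.056,0.001,0,0,-1,0.062,0.006,0,0,-1,0.062,0.006,0,0]}}

```text
t: 8.5
tool_pos: [0.5029, 0.1775, 0.0766]
tool_rot: [-2.297, -2.136, 0.006]
contact_force: [-3.0, -2.7, 2.4]
opening: 0.0
```

Run:
```python
from h import *
plan([*world((.0085,.125)),.076],YAW+90)
print(box(get_obs()["tool_pos"]))
s=save("side","side4");cv2.imwrite("pics/side4c.png",cv2.resize(s[140:330,130:350][:,:,::-1],None,fx=3,fy=3))
```

```text
tcp [0.5029 0.1775 0.0766] yaw 85.86 shift [0.0071 0.0127 0.0005] turn 0.26 F [-3.  -2.7  2.4] op 0.0 t 8.5
[-0.00419029  0.11786931]
```

View pics/side4c.png

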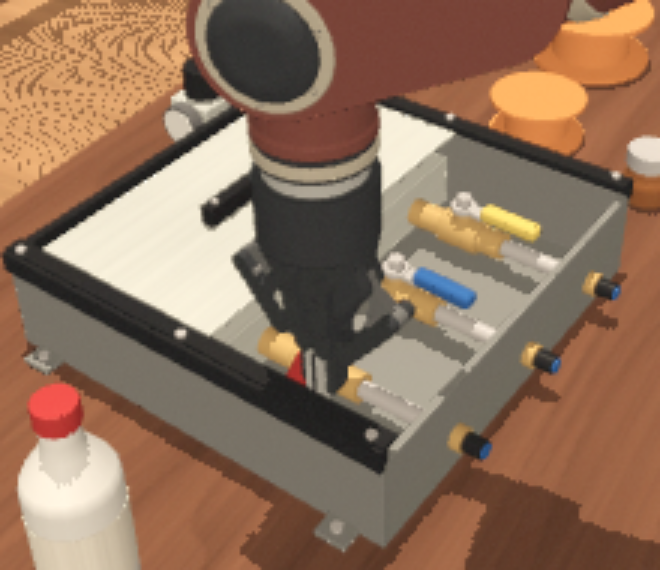

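The red sleeve is swinging ahead of the finger, and the contact force of about 4 N matches the stiffness. Next I finish the swing to the stop.

Request:
{"fn": "move_arm", "kwargs": {"deltas": [-1,0.004,0.006,0,0,-1,0.007,0.011,0,0,-1,0.007,0.015,0,0,-1,0.007,0.017,0,0,-1,0.007,0.017,0,0]}}

```text
t: 9.05
tool_pos: [0.517, 0.184, 0.076]
tool_rot: [-2.292, -2.132, 0.015]
contact_force: [-12.2, -0.5, 8.4]
opening: 0.0001
```

Run:
```python
from h import *
plan([*world((.0085,.125)),.076],YAW+90)
print(box(get_obs()["tool_pos"]))
```

```text
tcp [0.517 0.184 0.076] yaw 85.86 shift [-0.0004 -0.0009  0.    ] turn 0.26 F [-12.2  -0.5   8.4] op 0.0001 t 9.05
[0.00944476 0.12538858]
```

The force has risen to 12 N at the predicted 90° position, so the handle is on its stop. I press briefly once more, then back off and retreat upward.

Request:
{"fn": "move_arm", "kwargs": {"deltas": [-1,0,0.006,0,0,-1,0,0.006,0,0,-1,0,0.006,0,0]}}

```text
t: 9.35
tool_pos: [0.5178, 0.1841, 0.0759]
tool_rot: [-2.284, -2.126, 0.032]
contact_force: [-21.0, -1.8, 16.9]
opening: 0.0002
```

Request:
{"fn": "move_arm", "kwargs": {"deltas": [-1,0,-0.015,0,0,-1,0,-0.02,-0.02,0,-1,0,-0.02,-0.06,0,-1,0,-0.02,-0.1,0,-1,0,-0.06,-0.14,0,-1,-0.04,-0.1,-0.14,0,-1,-0.08,-0.12,-0.14,0,-1,-0.12,-0.12,-0.14,0,-1,-0.12,-0.12,-0.14,0]}}

```text
t: 10.25
tool_pos: [0.3932, 0.0701, 0.2199]
tool_rot: [-2.292, -2.122, 0.029]
contact_force: [-0.1, 0.4, -0.1]
opening: 0.0002
```

Run:
```python
from h import *
plan([.4,.06,.2],YAW+90)
a=save("top","top5");b=save("side","side5")
blobs(a,"top",.058);blobs(b,"side",.058)
cv2.imwrite("pics/c5.png",np.hstack([cv2.resize(a[110:260,160:310],(400,400),interpolation=cv2.INTER_CUBIC),cv2.copyMakeBorder(cv2.resize(b[140:360,130:350],(400,400),interpolation=cv2.INTER_CUBIC),0,0,0,0,cv2.BORDER_CONSTANT)])[:,:,::-1])
```

```text
tcp [0.3932 0.0701 0.2199] yaw 85.59 shift [-0.0096  0.0081  0.0197] turn -0.01 F [-0.1  0.4 -0.1] op 0.0002 t 10.25
top red 74 [190.4 196.4] box [0.0296 0.1301] world [0.5375 0.1872]
top red 27 [177.7 227.1] box [-0.0678  0.1575] world [0.4425 0.2219]
top red 129 [203.4 228.8] box [-0.0651  0.0784] world [0.4392 0.1429]
top red 39 [188.2 229.2] box [-0.071   0.1245] world [0.4367 0.1893]
top red 83 [224.7 231.4] box [-0.0668  0.0129] world [0.4324 0.0777]
top blue 38 [233.5 213.8] box [-0.0111 -0.0081] world [0.4864 0.0525]
top yellow 64 [264.6 217.5] box [-0.0128 -0.1034] world [ 0.4773 -0.0424]
side red 74 [226.  260.2] box [0.0275 0.1175] world [0.5344 0.1747]
side blue 127 [277.7 235.6] box [-0.0157 -0.0055] world [0.4819 0.0555]
```

View pics/c5.png

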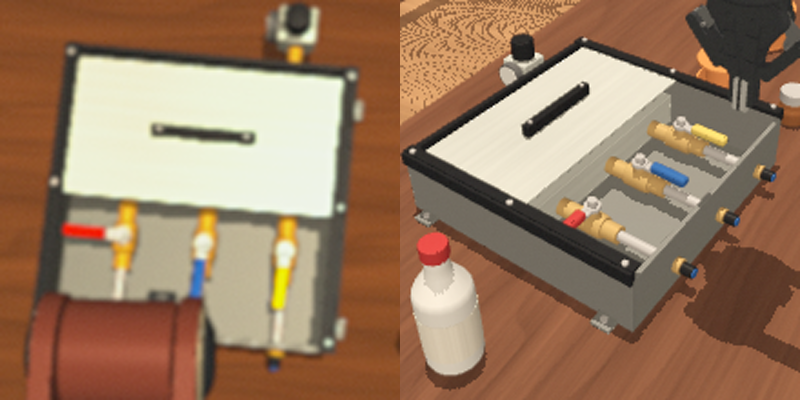

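The red handle stands square across its pipe: the top-view sleeve is at box (0.030, 0.130), against an ideal (0.030, 0.128). Blue and yellow have not moved, the cover is back and the arm is clear.

```bash
python3 -c "
from h import *
print(order.finish_job())"
```

```text
the job is handed in; nothing more can be done
None
```

The air is shut off and the job is handed in; the last robot time I read was 10.25 s. With the fingers closed I pushed the cover back by its bar to its stop. I then swung the red handle clockwise to its stop, where the contact force rose to about 21 N (x component).

- **Cover:** measured at 0.149 m open before the handle was pushed. In the final picture it still looked fully back.
- **Red handle:** about 0.24 rad before the push. Afterwards the top view put the sleeve at box (0.030, 0.130), within about 1° of square. The side view read the sleeve's y about 12 mm lower, because the channel hides its outer end there.
- **Blue and yellow:** unchanged in the top view, within 1.5 mm of their earlier positions.
- **Bottle, spool and jar:** the arm never went near them. The bottle looked unmoved in the final picture. The spool and jar were only partly in that crop and I did not measure them again.
- **Arm:** clear of everything, with a contact-force reading of about 0 N.

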